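# Load valve carriers into the magazine rail and bolt them in

## Task

On the bench lies a dark aluminium rail with four white valve carriers standing in a touching row. Push the row along the rail as one train, from its rear end, until the front carrier is fully home against the end stop and there are no gaps; then push the sliding bolt by its end plate fully across the rail behind the row to lock it in. Do everything by pushing with the fingers: lift nothing, keep the row together, and leave the other things on the bench alone.

Things in the scene. Friction and masses are not known exactly. Their poses are not given: they have to be found in the camera images.
- rail: fixed dark aluminium rail, base 360 x 110 x 8 mm. Origin: centre of its underside, on the table. x runs along the rail towards the end stop, y to the left of that, z up. Channel 39 mm wide, floor 8 mm above the table, side walls 6 mm thick with tops 22 mm above the table, x = -175 to +175 mm, rear end open. The row starts with its rear face at x = -131 mm and slides with a few N.
- stop: fixed stop unit clamped on the rail, axes as the rail's, origin on the rail's centre line at table height, below the steel stop face (x = 0) that the front carrier must touch; 60 to 120 mm to go at the start. The stop is 48 mm high. Home centres of the carriers: x = -20, -60, -100, -140 mm. A 26 mm strip along the rail's -y side, tops 14 mm above the table, joins it to the bolt guide.
- home_rear (a point): point on the channel floor where the middle of the row's rear face comes when the row is home (x = -160 mm, y = 0 of the stop unit); axes as the rail's
- carrier_1: white plastic valve carrier on the rail, block 40 mm long (along the rail, its x), 36 mm wide, 34 mm high, about 0.1 kg, with a 22 mm rubber disc and a thin brass valve stem on top (52 mm high in all). Origin: centre of its underside, which rests on the rail floor. The front one, nearest the end stop.
- carrier_2: white plastic valve carrier on the rail, block 40 mm long (along the rail, its x), 36 mm wide, 34 mm high, about 0.1 kg, with a 22 mm rubber disc and a thin brass valve stem on top (52 mm high in all). Origin: centre of its underside, which rests on the rail floor. Second from the front.
- carrier_3: white plastic valve carrier on the rail, block 40 mm long (along the rail, its x), 36 mm wide, 34 mm high, about 0.1 kg, with a 22 mm rubber disc and a thin brass valve stem on top (52 mm high in all). Origin: centre of its underside, which rests on the rail floor. Third from the front.
- carrier_4: white plastic valve carrier on the rail, block 40 mm long (along the rail, its x), 36 mm wide, 34 mm high, about 0.1 kg, with a 22 mm rubber disc and a thin brass valve stem on top (52 mm high in all). Origin: centre of its underside, which rests on the rail floor. The rear one, the one to push.
- bolt (a joint): travel in m of the sliding steel bolt: 0 fully drawn back (channel free), 0.042 fully across (mechanical end). Moves along the rail's +y, stays where it is left, needs about 2 N. Bar 10 mm wide, at x = -175 to -165 mm of the stop unit, 22 to 34 mm above the table; passes 5 mm behind the row when home. Its guide, 48 mm along x, 40 mm high, is at y = -32 to -62 mm of the stop unit.
- bolt_pad (a point): centre of the outer face of the bolt's end plate, to be pushed towards the rail's +y. Plate 34 mm along x, 8 mm thick, from 16 to 64 mm above the table. This point, 42 mm above the table, moves with the bolt: x = -170 mm of the stop unit, y = -116 mm when fully back, -74 mm when fully across. The foot below it, 8 mm high, reaches to y = -125 mm.
- spare_carrier: bystander: a fifth such carrier, standing on the bench on the bolt side of the rail, not part of the row; origin at its underside's centre
- cement_jar: bystander: amber jar with black cap, 48 mm across, 60 mm high, on the bolt side of the rail near its rear; origin at its underside's centre
- gauge_ring: bystander: steel ring 52 mm across, 22 mm high, on the side of the rail away from the bolt; origin at its underside's centre
- tape_roll: bystander: roll of cream tape lying flat, 104 mm across, 24 mm high; origin at its underside's centre
- heat_gun: bystander: black hot-air gun lying on its side, 200 mm long, 66 mm high; origin under its barrel
- seam_roller: bystander: hand roller with a wooden handle, 170 mm long, 32 mm high, lying; origin near its middle

How it is judged:
By the outcome, as a careful person would: the job done as asked, in the order asked, and still so for the second after the job is handed in, with the robot touching nothing.
It also fails if it takes over 45 s, if anything falls off the work surface, if the arm or the gripper's body presses on something with over 40 N, if the wrist force passes 120 N, or if a joint passes its speed limit or range.

## Robot

A 7-joint arm with a two-finger parallel gripper is mounted at the origin on the work surface. World frame = base frame: x ahead of the robot, y to its left, z up, the work surface at z = 0. Lengths are in m, angles in rad, forces in N, time in s.
With the tool pointing down it reaches from about 0.4 to 0.85 m from the base axis. Payload 10.4 kg.
Tool frame: the origin (TCP) lies on the front face of the gripper's body, between the roots of the fingers; the fingertips stand 73 mm ahead of it and the grasp point (between the pads) lies 54 mm ahead of it; x points along the fingers, y is the direction in which the jaws open and shut, and the axes are right-handed (so a half turn about x gives the same grasp; the last joint's range is limited). The gripper opens to 85 mm and grips with 20 to 120 N. Pads are 22 mm wide; open, the fingers measure 114 mm over their backs; the gripper's body (76 mm by 85 mm) begins 54 mm behind the grasp point. The pads swing forward as they close: fully open they stand 13 mm farther back than shut.
Start: joints at [1.084, 0.332, -0.065, 1.46, 0.022, 1.35, -0.088], TCP at [0.28, -0.559, 0.304] pointing down, gripper open.
Joint ranges: [-2.6, 2.6], [-0.5, 2.12], [-1.47, 1.34], [0.16, 2.42], [-1.27, 4.41], [0.06, 2.06], [-2.6, 2.6]. Speed limits (rad/s): [2.22, 2.22, 2.79, 2.79, 3.14, 3.14, 3.14].

## Interface

Orientations are given as a unit quaternion [x, y, z, w].
In Python, from workcell import manip gives the robot as it stands. The module is installed in compiled form; this text tells all that it offers.
- The arm moves only by the tool arm_command, never from a script. Its argument "moves" is a list that holds one entry, the list of rows, each a list of 5 numbers: the closure, from 0 (fully open) to 1 (shut), then the shift along the tool's x, y, z in units of 25 mm (1.0 is 25 mm), then the turn about the tool's x in degrees. A call has 1 to 12 rows; each row shifts and turns the commanded pose from where the row before left it, along the tool's axes as they then stand; what a row does not reach is not made up. A row lasts 1/12 s, in which the tool goes at most 41.7 mm and 7.16 degrees, less where a joint would pass 70% of its speed; a pose out of reach is approached as far as the arm can. A call is refused whole if a number of a shift passes 1 or a number of a turn 7.16, either way. A call with a gripper value outside its range is refused whole. The fingers move at their own pace and stop on an object; "force" is the grip in N (left out, the last holds). Time passes only in rows, so rows that do not move let the fingers close. It gives the time, the measured TCP pose, the force and the opening at its end, in the units of the state.
- manip.get_obs(): the state, without advancing time (a new reading comes with each control period).
- manip.camera(name): name is "scene" or "top"; returns the picture (480x640x3 uint8, red, green, blue); there is no depth.
- manip.camera_info(name): a dict with "vfov" (degrees; the focal length in pixels is half the picture's height over the tangent of half this angle, whatever the lens; pixels are square), "cx", "cy" (the principal point, pixels), "dist_coeffs" ([k1, k2, p1, p2, k3] as OpenCV has them; the pictures are not rectified), "pose" (4x4, takes a point from camera to world coordinates). Camera axes: x right, y down, z forward; pixel columns grow to the right and rows downward; lengths in m; the calibration is good to about 2 mm. A picture is of the moment at which its call begins. camera_info takes no time and is no camera call.
- manip.hand_in(): hands the job in, once; it reports no verdict.
Trained networks look in the newest picture that a camera, given by its name, has taken for a name from the list of things; names that differ only in an ending like _2 or _b are one class to them, and where a whole thing is asked for, a point or a joint stands for the part that bears it (a point fixed in the world has none). Each returns a list of dicts, best first, with "confidence" (0 to 1); they miss things now and then, are a little off and sometimes report something else, mostly with a low value. They report only what shows in the picture. A call takes as long as a camera call.
- manip.regions_of(query, camera): "mask" (480x640 bool, what is visible of it) and "rect" ([left, top, right, bottom] in pixels, round what is visible of it).
- manip.pinpoint(query, camera): "pixel" ([row, column] in pixels: a listed point, or the origin of a listed thing).
The state is a dict: "clock": time; "joint_pos": joint angles; "joint_velocities": joint speeds; "tau": joint torques, N m; "position": TCP position; "ee_rot": TCP orientation; "ft_force": force on the tool from outside, world axes, zero at the start; "torque": the same for the moment, N m; "grip_width": opening from 0.0 (shut) to 1.0 (fully open).
Only numpy, scipy, OpenCV 4.12 (cv2) and the standard library are available. Lean on these libraries where they do the work, as an engineer would, in place of code of your own. Each camera call takes 0.05 s, during which the arm holds its last target.

## Working session

There is one attempt and no reset: what is moved stays moved. The work goes in short steps, Python scripts to look and compute and a tool call to move; the robot and the scene stay as the last step left them, time stands still between calls to the robot, and variables do not carry over. Pictures are saved under pics/ and viewed, and the job is handed in when it is done.

Besides the shell and the picture viewer there is one more tool, called after "Request:" by a JSON object that holds its "api" and its "payload", one argument or row to a line. arm_command: Moves the arm, as the interface text tells. Its arguments: {"type":"object","properties":{"moves":{"type":"array","items":{"type":"array","items":{"type":"array","items":{"type":"number"}}}},"force":{"type":"number"}},"required":["moves"]}

```bash
mkdir -p pics
cat > h.py <<'E'
import numpy as np,cv2
from workcell import manip
def K(n):
    i=manip.camera_info(n); f=240/np.tan(np.radians(i['vfov'])/2)
    return np.array([[f,0,i['cx']],[0,f,i['cy']],[0,0,1.]]),np.array(i['dist_coeffs'],float),np.array(i['pose'],float)
def ray(n,rc,z):
    k,d,P=K(n); u=cv2.undistortPoints(np.array([[[rc[1],rc[0]]]],float),k,d)[0,0]
    v=P[:3,:3]@np.array([u[0],u[1],1]); o=P[:3,3]; return o+v*(z-o[2])/v[2]
def proj(n,p):
    k,d,P=K(n); T=np.linalg.inv(P); r,_=cv2.Rodrigues(T[:3,:3])
    return cv2.projectPoints(np.array(p,float).reshape(-1,1,3),r,T[:3,3],k,d)[0][:,0]
def snap(n,f):
    im=manip.camera(n); cv2.imwrite('pics/'+f,im[:,:,::-1]); return im
E
python3 - <<'E'
from h import *
snap('top','t0.png');snap('scene','s0.png')
for n in('top','scene'):
    print(n,manip.camera_info(n))
    for q in['carrier_1','stop','home_rear','bolt_pad','rail','cement_jar','spare_carrier']:
        for d in manip.pinpoint(q,n)[:6]: print(q,d['pixel'],round(d['confidence'],2))
print(manip.get_obs())
E
```

```text
top {'vfov': 51.26420131587606, 'cx': 312.93422352374483, 'cy': 239.04411649902514, 'dist_coeffs': array([-0.02192395,  0.        ,  0.        ,  0.        ,  0.        ]), 'pose': array([[ 0.00777923, -0.98774752,  0.15586636,  0.41125653],
       [-0.9999504 , -0.00671462,  0.00735562, -0.00835889],
       [-0.00621892, -0.15591585, -0.98775076,  1.05891193],
       [ 0.        ,  0.        ,  0.        ,  1.        ]])}
carrier_1 [271.0, 326.7] 0.72
carrier_1 [263.9, 381.3] 0.62
carrier_1 [263.6, 366.0] 0.61
carrier_1 [269.9, 343.4] 0.56
carrier_1 [235.1, 274.3] 0.22
stop [283.4, 279.7] 0.76
home_rear [268.6, 350.9] 0.92
home_rear [275.5, 331.5] 0.54
bolt_pad [210.3, 344.2] 0.49
rail [274.4, 331.8] 0.55
cement_jar [208.9, 400.7] 0.9
spare_carrier [235.6, 276.8] 0.57
scene {'vfov': 49.12286920331437, 'cx': 317.9331366272419, 'cy': 242.2024592441009, 'dist_coeffs': array([-0.00872524,  0.        ,  0.        ,  0.        ,  0.        ]), 'pose': array([[-0.39027868,  0.77930583, -0.49027031,  1.09450842],
       [ 0.92069586,  0.33109535, -0.2066277 ,  0.23707069],
       [ 0.001300
[... 445 characters left out ...]
, 162.2] 0.18
{'clock': 0.8, 'joint_pos': array([ 1.08442814,  0.33216386, -0.06471397,  1.4601021 ,  0.02160234,
        1.34988631, -0.08849924]), 'joint_velocities': array([-0.00060005, -0.00164137, -0.00192042,  0.00106272,  0.00078745,
        0.00090127,  0.00058988]), 'tau': array([ 1.72767423e-04, -6.25171995e+01,  4.87463968e-02, -3.91813016e+01,
        1.62273279e-02,  1.77496273e-03,  6.96442703e-05]), 'position': array([ 0.27960478, -0.55898635,  0.30395914]), 'ee_rot': array([ 0.68819867,  0.16246318, -0.68816077,  0.16255171]), 'ft_force': array([ 0.21399975, -0.40772905,  0.12883152]), 'torque': array([ 0.01572884, -0.01653182,  0.02921777]), 'grip_width': 0.9992164293238825}
```

Run:
```python
import cv2
for f in('t0','s0'):
    im=cv2.imread(f'pics/{f}.png')
    c=im[150:340,200:460] if f=='t0' else im[150:330,140:400]
    cv2.imwrite(f'pics/{f}z.png',cv2.resize(c,None,fx=3,fy=3,interpolation=cv2.INTER_CUBIC)[:600,:800])
```

```text
(no output)
```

View pics/t0.png

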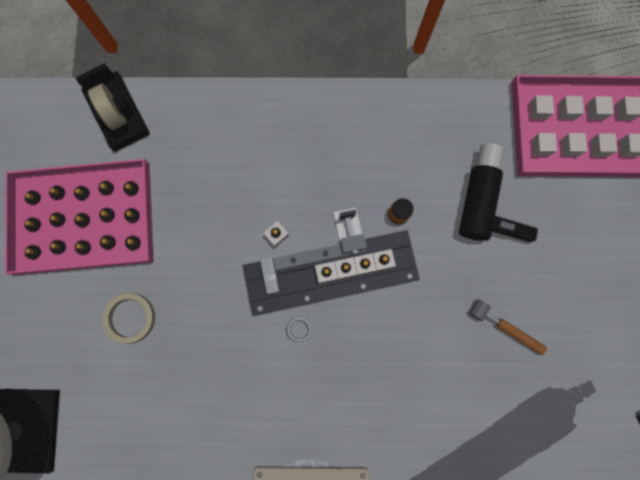

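View pics/t0z.png

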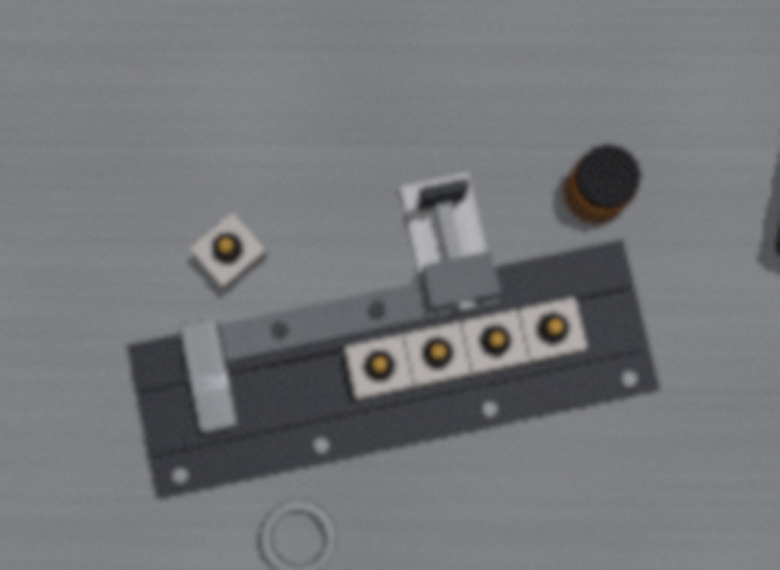

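View pics/s0z.png

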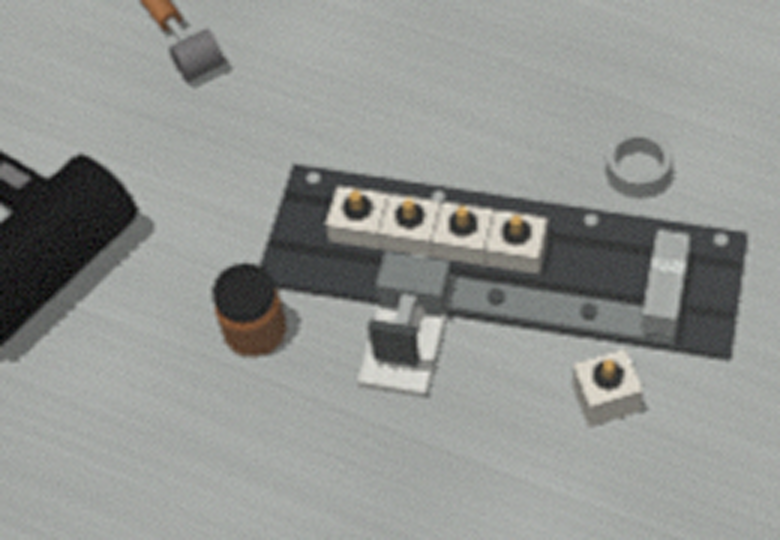

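```bash
cat > fit.py <<'E'
from h import *
from scipy.optimize import least_squares
t=lambda L:np.array(L)/3-1/3+[200,150]
s=lambda L:np.array(L)/3-1/3+[140,150]
# rail coords: rear/bolt side etc.
obj=np.array([[.18,-.055,.008],[-.18,-.055,.008],[-.18,.055,.008],[.18,.055,.008]])
T=t([(128,345),(622,240),(658,388),(157,497)])
S=s([(731,357),(263,286),(293,165),(747,233)])
def W(p,o):
    c,q=np.cos(p[2]),np.sin(p[2]);o=np.asarray(o,float)
    return np.c_[p[0]+c*o[:,0]-q*o[:,1],p[1]+q*o[:,0]+c*o[:,1],o[:,2]]
# stem dots / carrier top corners (rear face, front face) in top view z=.042
ct=np.array([[-.131,-.018,.042],[-.131,.018,.042],[.029,-.018,.042],[.029,.018,.042]])
CT=t([(576,297),(588,348),(345,347),(356,399)])
cs=ct; CS=s([(328,236),(340,187),(543,262),(548,212)])
CS=s([(326,222),(340,187),(543,256),(548,214)])
def r(p): return np.r_[(proj('top',W(p,obj))-T).ravel(),(proj('scene',W(p,obj))-S).ravel(),(proj('top',W(p,ct))-CT).ravel()]
E
python3 - <<'E'
from fit import *
a=least_squares(r,[.4,-.05,1.78],loss='soft_l1')
p=a.x;print(p,np.degrees(p[2]));print(r(p).reshape(-1,2).round(1))
def inv(w):
    d=w[:2]-p[:2];c,q=np.cos(p[2]),np.sin(p[2]);return np.array([c*d[0]+q*d[1],-q*d[0]+c*d[1],w[2]])
print('stop face top', [inv(ray('top',tuple(x[::-1]),.048)).round(4) for x in t([(216,320),(236,427),(183,325),(200,432)])])
print('strip/guide', [inv(ray('top',tuple(x[::-1]),.040)).round(4) for x in t([(419,262),(496,255),(499,295),(428,306)])])
print('plate top', [inv(ray('top',tuple(x[::-1]),.064)).round(4) for x in t([(417,192),(466,180)])])
print('foot', [inv(ray('top',tuple(x[::-1]),.008)).round(4) for x in t([(401,186),(467,174)])])
for n in('top','scene'):
  for q,z in[('stop',0),('home_rear',.008),('bolt_pad',.042),('rail',0),('cement_jar',0),('carrier_1',.008),('spare_carrier',0),('gauge_ring',0)]:
    for d in manip.pinpoint(q,n)[:4]:
        w=ray(n,d['pixel'],z);print(n,q,round(d['confidence'],2),'rail',inv(w).round(4),'w',w.round(3))
E
```

```text
[ 0.50647484 -0.03735408  1.79226092] 102.68898664905086
[[-1.   0.3]
 [-0.1 -0.4]
 [ 0.5  0.6]
 [-0.6  1.1]
 [-0.2  0.3]
 [-3.1 -1. ]
 [-0.5  0.5]
 [-0.1  0.5]
 [-0.6  0. ]
 [-0.4  0.1]
 [ 0.2 -0.1]
 [ 0.3 -0.2]]
stop face top [array([ 0.1112, -0.0538,  0.048 ]), array([0.1125, 0.0199, 0.048 ]), array([ 0.1338, -0.0552,  0.048 ]), array([0.1368, 0.0181, 0.048 ])]
strip/guide [array([-0.0328, -0.0646,  0.04  ]), array([-0.0857, -0.058 ,  0.04  ]), array([-0.0813, -0.0305,  0.04  ]), array([-0.0321, -0.0335,  0.04  ])]
plate top [array([-0.0401, -0.1081,  0.064 ]), array([-0.0744, -0.1091,  0.064 ])]
foot [array([-0.035 , -0.1258,  0.008 ]), array([-0.083 , -0.1243,  0.008 ])]
top stop 0.76 rail [ 0.109  -0.0004  0.    ] w [0.483 0.069 0.   ]
top home_rear 0.92 rail [-0.0444  0.0017  0.008 ] w [ 0.515 -0.081  0.008]
top home_rear 0.54 rail [-0.0013  0.0072  0.008 ] w [ 0.5   -0.04   0.008]
top bolt_pad 0.49 rail [-0.0549 -0.1169  0.042 ] w [ 0.633 -0.065  0.042]
top rail 0.55 rail [-0.0028  0.0044  0.    ] w [ 0.503 -0.041  0.   ]
top cement_jar 0.9 rail [-0.1793 -0.1023  0.    ] w [ 
[... 742 characters left out ...]
 -0.072  0.042]
scene rail 0.67 rail [ 0.0005 -0.0032  0.    ] w [ 0.509 -0.036  0.   ]
scene cement_jar 0.77 rail [-0.1662 -0.0903  0.    ] w [ 0.631 -0.18   0.   ]
scene carrier_1 0.75 rail [-0.1135  0.0061  0.008 ] w [ 0.525 -0.149  0.008]
scene carrier_1 0.7 rail [-0.0727 -0.0052  0.008 ] w [ 0.528 -0.107  0.008]
scene carrier_1 0.64 rail [-0.0312  0.0074  0.008 ] w [ 0.506 -0.069  0.008]
scene carrier_1 0.61 rail [0.0112 0.0024 0.008 ] w [ 0.502 -0.027  0.008]
scene spare_carrier 0.89 rail [ 0.0974 -0.0922  0.    ] w [0.575 0.078 0.   ]
scene spare_carrier 0.18 rail [-0.3264 -0.0608  0.    ] w [ 0.638 -0.342  0.   ]
scene gauge_ring 0.87 rail [0.0885 0.0981 0.    ] w [0.391 0.027 0.   ]
```

```bash
cat > d.py <<'E'
from h import *
from scipy.spatial.transform import Rotation as R
P=[.5065,-.0374,np.radians(102.7)]
c,q=np.cos(P[2]),np.sin(P[2])
def w(x,y): return np.array([P[0]+c*x-q*y,P[1]+q*x+c*y])
def inv(v): d=np.array(v[:2])-P[:2];return np.array([c*d[0]+q*d[1],-q*d[0]+c*d[1]])
def rep(tx=None,ty=None,tz=None):
    o=manip.get_obs();M=R.from_quat(o['ee_rot']).as_matrix();p=o['position']
    print('t',round(o['clock'],2),'pos',p.round(4),'rail',inv(p).round(4),'tip z',round(p[2]-.073,4),'F',o['ft_force'].round(2),'g',round(o['grip_width'],3))
    print('F rail',np.round([c*o['ft_force'][0]+q*o['ft_force'][1],-q*o['ft_force'][0]+c*o['ft_force'][1]],2))
    a=np.degrees(np.arctan2(M[1,1],M[0,1]));print('toolx',M[:,0].round(3),'y ang',a.round(2),'z',M[:,2].round(3),'to rail y: ',((a-(12.7)+90)%180-90).round(2))
    if tx is not None:
        d=np.r_[w(tx,ty),tz+.073]-p;print('shift units',(M.T@d/.025).round(2))
E
python3 -c "
from d import *
rep(-.18,0,.1)"
```

```text
t 1.6 pos [ 0.2796 -0.559   0.3039] rail [-0.4589  0.336 ] tip z 0.2309 F [-0.47  0.27 -0.21] g 0.999
F rail [0.37 0.4 ]
toolx [ 0. -0. -1.] y ang -63.42 z [-0.894 -0.447  0.   ] to rail y:  -76.12
shift units [  5.24  -7.61 -15.72]
```

Request:
{"api": "arm_command", "payload": {
  "moves": [
    [[1,0,-0.48,-0.98,0],[1,0,-0.48,-0.98,0],[1,0,-0.48,-0.98,0],[1,0,-0.48,-0.98,0],[1,0,-0.48,-0.98,0],[1,0,-0.48,-0.98,0],[1,0,-0.48,-0.98,0],[1,0,-0.48,-0.98,0],[1,0,-0.48,-0.98,0],[1,0,-0.48,-0.98,0],[1,0,-0.48,-0.98,0],[1,0,-0.48,-0.98,0]]
  ],
  "force": 60
}}

```text
clock: 2.6
position: [0.4788, -0.2976, 0.3041]
ee_rot: [0.688, 0.162, -0.688, 0.163]
ft_force: [0.3, 0.2, 0.1]
grip_width: 0.002
```

Request:
{"api": "arm_command", "payload": {
  "moves": [
    [[1,0,0,0,-7],[1,0,0,0,-7],[1,0,0,0,-7],[1,0,0,0,-7],[1,0,0,0,-7],[1,0,0,0,-7],[1,0,0,0,-7],[1,0,0,0,-7],[1,0,0,0,-7],[1,0,0,0,-7],[1,0,0,0,-6.1],[1,0,0,0,0]]
  ]
}}

```text
clock: 3.6
position: [0.4781, -0.2987, 0.304]
ee_rot: [0.44, 0.553, -0.44, 0.553]
ft_force: [1.2, -0.9, 0.2]
grip_width: 0.0
```

```bash
python3 -c "
from d import *
rep(-.18,0,.1)"
```

```text
t 3.6 pos [ 0.4781 -0.2987  0.304 ] rail [-0.2487  0.0852] tip z 0.231 F [ 1.24 -0.88  0.21] g 0.0
F rail [-1.13 -1.02]
toolx [ 0. -0. -1.] y ang 12.95 z [ 0.224 -0.975  0.   ] to rail y:  0.25
shift units [ 5.24  3.42 -2.73]
```

Request:
{"api": "arm_command", "payload": {
  "moves": [
    [[1,0.6,0.57,-0.45,0],[1,0.6,0.57,-0.45,0],[1,0.6,0.57,-0.45,0],[1,0.6,0.57,-0.45,0],[1,0.6,0.57,-0.45,0],[1,0.6,0.57,-0.48,-0.25],[1,0.8,0,0,0],[1,0.8,0,0,0],[1,0,0,0,0],[1,0,0,0,0]]
  ]
}}

```text
clock: 4.43
position: [0.5461, -0.2134, 0.1734]
ee_rot: [0.441, 0.553, -0.442, 0.552]
ft_force: [-0.1, 0.1, 0.3]
grip_width: -0.001
```

```bash
python3 -c "
from d import *
rep(-.18,0,.016)
snap('top','t1.png');snap('scene','s1.png')
import cv2
for f in('t1','s1'):
    im=cv2.imread(f'pics/{f}.png')
    c=im[150:340,200:460] if f[0]=='t' else im[100:300,180:440]
    cv2.imwrite(f'pics/{f}z.png',cv2.resize(c,None,fx=3,fy=3,interpolation=cv2.INTER_CUBIC)[:600,:800])
"
```

```text
t 4.43 pos [ 0.5461 -0.2134  0.1734] rail [-1.804e-01  1.000e-04] tip z 0.1004 F [-0.14  0.13  0.32] g -0.001
F rail [0.16 0.1 ]
toolx [-0.002  0.001 -1.   ] y ang 12.77 z [ 0.221 -0.975 -0.001] to rail y:  0.07
shift units [ 3.38  0.01 -0.01]
```

View pics/t1z.png

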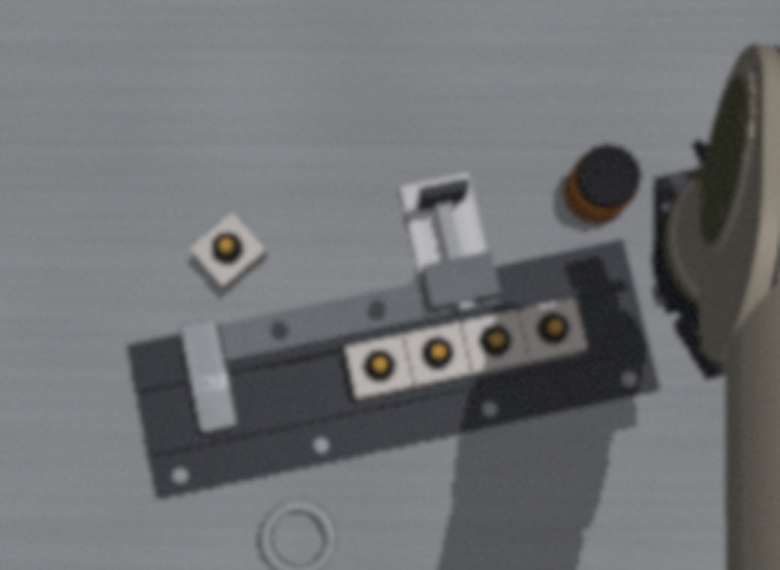

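View pics/s1z.png

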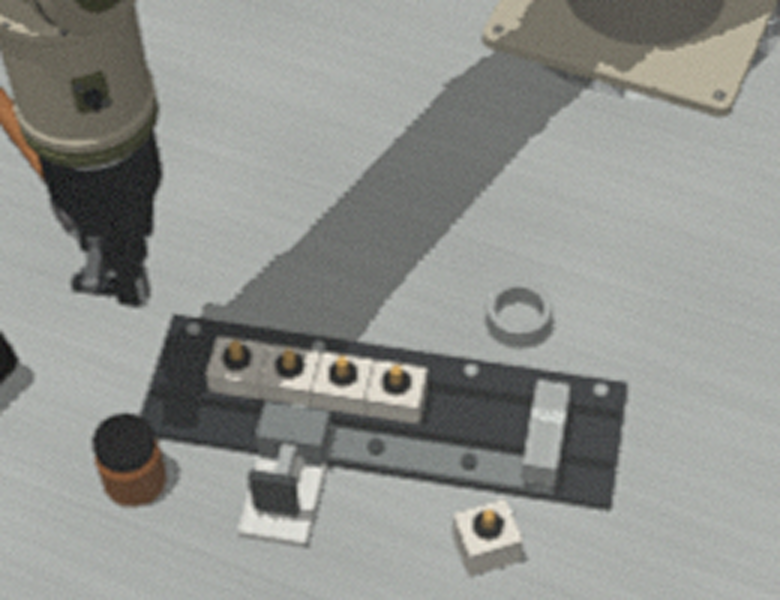

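```bash
python3 -c "
from d import *
for z in(.1,.087): 
  for dx,dy in((.011,0),(-.011,0),(0,.014),(0,-.014)): print(z,dx,dy,((proj('scene',[*w(-.1804+dx,dy),z])[0]-[180,100])*3).round(0))
im=cv2.imread('pics/s1.png')
cv2.imwrite('pics/s1f.png',cv2.resize(im[160:220,190:250],None,fx=10,fy=10,interpolation=cv2.INTER_CUBIC))
"
```

```text
0.1 0.011 0 [148. 303.]
0.1 -0.011 0 [119. 298.]
0.1 0 0.014 [139. 285.]
0.1 0 -0.014 [128. 316.]
0.087 0.011 0 [151. 313.]
0.087 -0.011 0 [122. 309.]
0.087 0 0.014 [141. 296.]
0.087 0 -0.014 [131. 327.]
```

View pics/s1f.png

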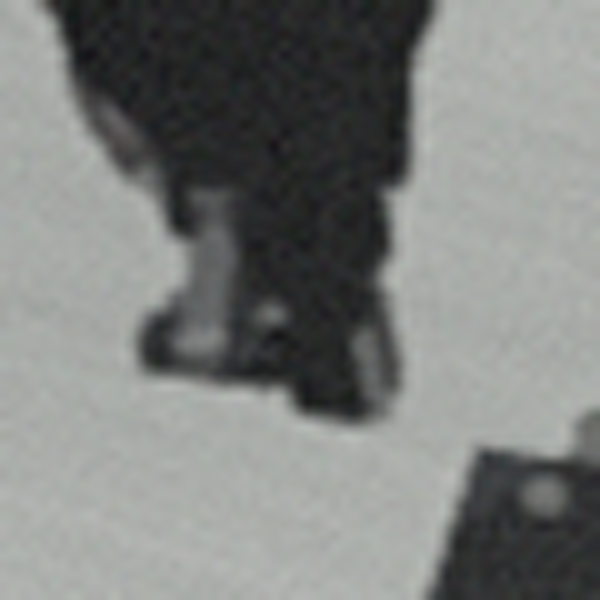

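Request:
{"api": "arm_command", "payload": {
  "moves": [
    [[1,0.7,0,0,0],[1,0.7,0,0,0],[1,0.7,0,0,0],[1,0.6,0,0,0],[1,0.1,0,0,0],[1,0,0,0,0],[1,0,0,0,0]]
  ]
}}

```text
clock: 5.12
position: [0.5473, -0.2137, 0.1055]
ee_rot: [0.441, 0.552, -0.441, 0.554]
ft_force: [0.4, -0.6, 0.1]
grip_width: -0.003
```

```bash
python3 -c "
from d import *
rep(-.145,0,.016)
im=snap('scene','s2.png')[:,:,::-1]
c=cv2.resize(im[150:270,160:320],None,fx=5,fy=5,interpolation=cv2.INTER_CUBIC)
c=(255*(c/255.)**.5).astype('uint8')
cv2.imwrite('pics/s2z.png',c)
"
```

```text
t 5.12 pos [ 0.5473 -0.2137  0.1055] rail [-0.1809 -0.0011] tip z 0.0325 F [ 0.43 -0.57  0.11] g -0.003
F rail [-0.65 -0.29]
toolx [ 0.002 -0.001 -1.   ] y ang 12.89 z [ 0.223 -0.975  0.001] to rail y:  0.19
shift units [ 0.66 -0.04 -1.44]
```

View pics/s2z.png

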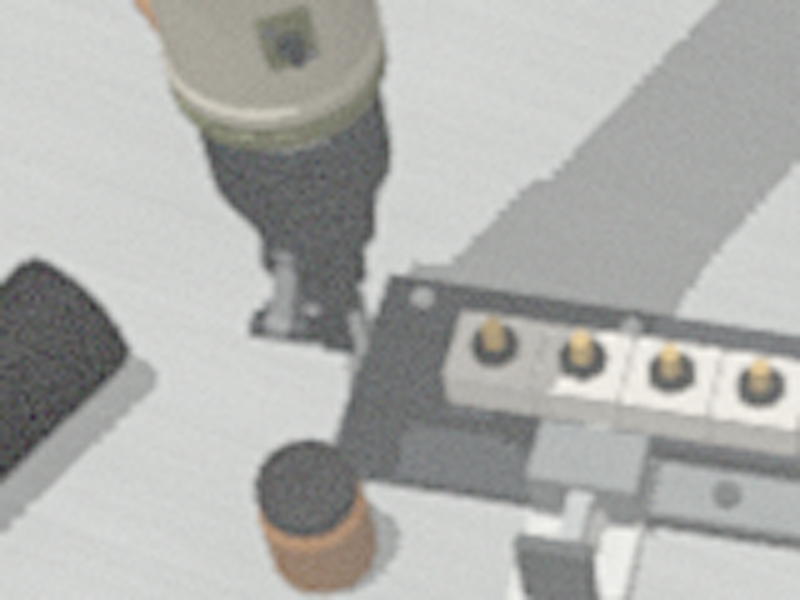

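```bash
python3 -c "
from d import *
o=manip.get_obs();p=o['position'];M=R.from_quat(o['ee_rot']).as_matrix()
im=cv2.imread('pics/s2.png')
k=10;u0,v0=205,170
c=cv2.resize(im[v0:v0+60,u0:u0+60],None,fx=k,fy=k,interpolation=cv2.INTER_CUBIC)
c=(255*(c/255.)**.45).astype('uint8')
def box(x0,x1,hy,hz,col):
    P=[p+M@np.array([x,y,z]) for x in(x0,x1) for y,z in((-hy,-hz),(hy,-hz),(hy,hz),(-hy,hz))]
    q=((proj('scene',P)-[u0,v0]+.5)*k).astype(int)
    for a in range(4):
        for b in((a,(a+1)%4),(a+4,(a+1)%4+4),(a,a+4)): cv2.line(c,tuple(map(int,q[b[0]])),tuple(map(int,q[b[1]])),col,1)
box(0,.073,.0145,.011,(0,0,255));box(-.02,0,.038,.0425,(0,255,0))
cv2.imwrite('pics/s2b.png',c)
"
```

```text
(no output)
```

View pics/s2b.png

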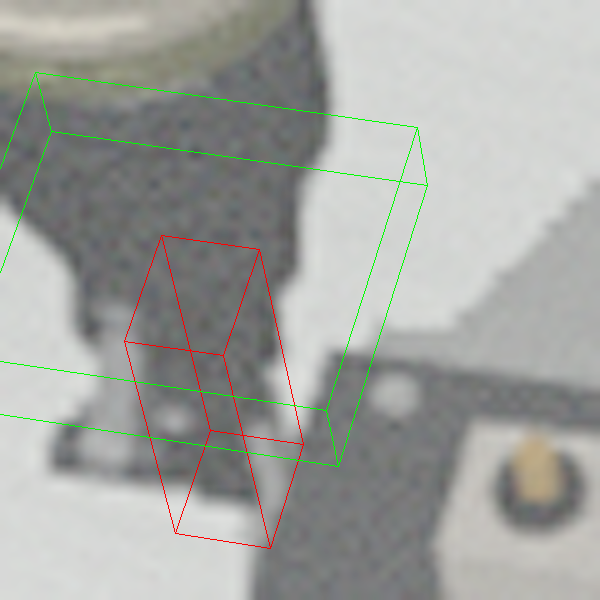

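Request:
{"api": "arm_command", "payload": {
  "moves": [
    [[1,0.22,-0.04,0,0],[1,0,0,-0.4,0],[1,0,0,-0.5,0],[1,0,0,-0.3,0],[1,0,0,-0.12,0],[1,0,0,-0.1,0],[1,0,0,-0.1,0],[1,0,0,-0.1,0]]
  ]
}}

```text
clock: 5.83
position: [0.5367, -0.1746, 0.0986]
ee_rot: [0.441, 0.553, -0.441, 0.553]
ft_force: [1.1, -2.2, -0.7]
grip_width: 0.0
```

```bash
python3 -c "
from d import *
rep(-.059,0,.027)"
```

```text
t 5.83 pos [ 0.5367 -0.1746  0.0986] rail [-0.1404  0.0007] tip z 0.0256 F [ 1.07 -2.16 -0.74] g 0.0
F rail [-2.34 -0.57]
toolx [ 0.001 -0.001 -1.   ] y ang 12.9 z [ 0.223 -0.975  0.001] to rail y:  0.2
shift units [-0.06  0.04 -3.26]
```

Request:
{"api": "arm_command", "payload": {
  "moves": [
    [[1,0,0,-0.12,-0.2],[1,0,0,-0.12,0],[1,0,0,-0.12,0],[1,0,0,-0.12,0],[1,0,0,-0.12,0],[1,0,0,-0.12,0],[1,0,0,-0.12,0],[1,0,0,-0.12,0],[1,0,0,-0.12,0],[1,0,0,-0.12,0],[1,0,0,-0.12,0],[1,0,0,-0.12,0]]
  ]
}}

```text
clock: 6.83
position: [0.5284, -0.1389, 0.0986]
ee_rot: [0.44, 0.554, -0.44, 0.554]
ft_force: [1.9, -4.4, 3.2]
grip_width: -0.001
```

```bash
python3 -c "
from d import *
rep(-.059,0,.027)
im=snap('scene','s3.png')[:,:,::-1]
c=cv2.resize(im[150:270,200:360],None,fx=5,fy=5,interpolation=cv2.INTER_CUBIC)
c=(255*(c/255.)**.6).astype('uint8')
cv2.imwrite('pics/s3z.png',c)
"
```

```text
t 6.83 pos [ 0.5284 -0.1389  0.0986] rail [-0.1038  0.0009] tip z 0.0256 F [ 1.94 -4.39  3.21] g -0.001
F rail [-4.7  -0.92]
toolx [ 0. -0. -1.] y ang 13.12 z [ 0.227 -0.974  0.   ] to rail y:  0.42
shift units [-0.06  0.05 -1.79]
```

View pics/s3z.png

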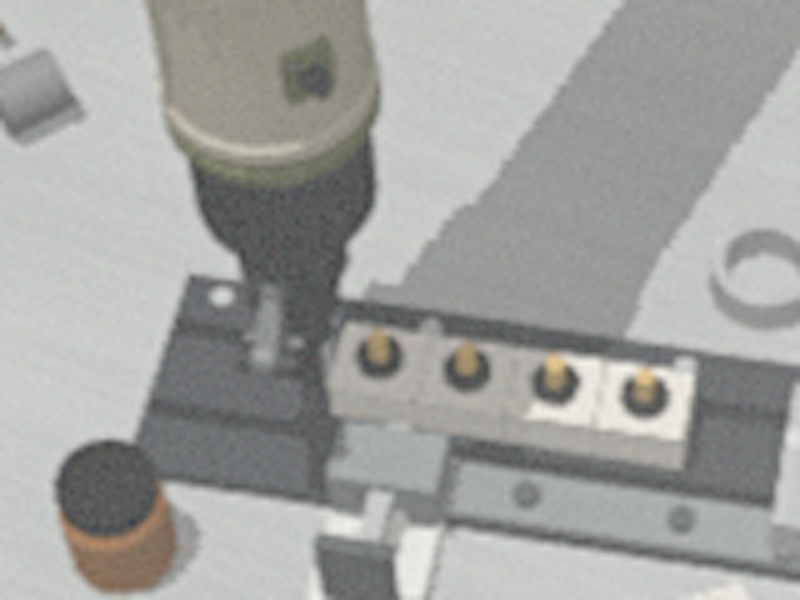

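Request:
{"api": "arm_command", "payload": {
  "moves": [
    [[1,0,0.02,-0.12,0.4],[1,0,0.02,-0.12,0],[1,0,0,-0.12,0],[1,0,0,-0.12,0],[1,0,0,-0.12,0],[1,0,0,-0.12,0],[1,0,0,-0.12,0],[1,0,0,-0.12,0],[1,0,0,-0.12,0],[1,0,0,-0.12,0],[1,0,0,-0.12,0],[1,0,0,-0.1,0]]
  ]
}}

```text
clock: 7.88
position: [0.5214, -0.1038, 0.0984]
ee_rot: [0.441, 0.552, -0.441, 0.552]
ft_force: [1.2, -4.3, 2.4]
grip_width: -0.001
```

```bash
python3 -c "
from d import *
rep(-.059,0,.027)
im=snap('scene','s4.png')[:,:,::-1]
c=cv2.resize(im[150:270,220:380],None,fx=5,fy=5,interpolation=cv2.INTER_CUBIC)
c=(255*(c/255.)**.6).astype('uint8')
cv2.imwrite('pics/s4z.png',c)
"
```

```text
t 7.88 pos [ 0.5214 -0.1038  0.0984] rail [-0.068  0.   ] tip z 0.0254 F [ 1.18 -4.27  2.44] g -0.001
F rail [-4.42 -0.22]
toolx [-0.  0. -1.] y ang 12.73 z [ 0.22  -0.975 -0.   ] to rail y:  0.03
shift units [-0.07  0.   -0.36]
```

View pics/s4z.png

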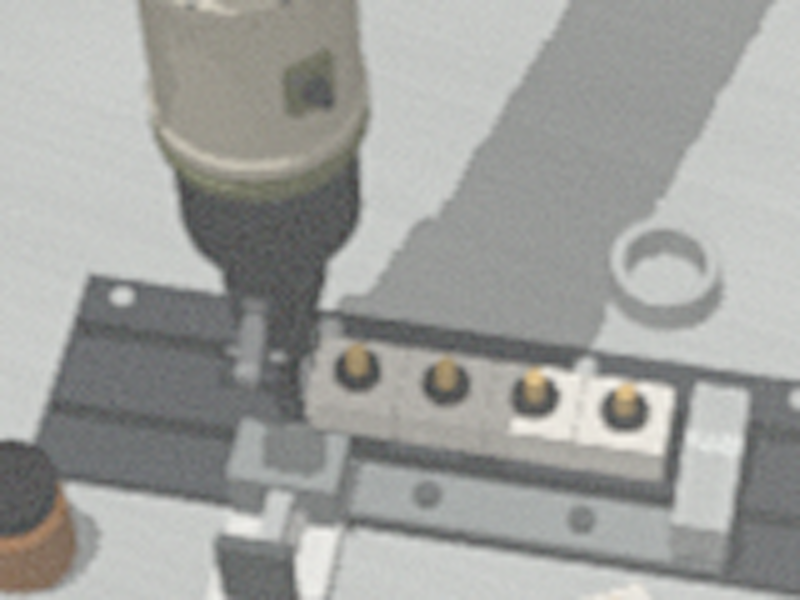

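Row still together, a few mm from the stop. Continue slowly in small calls, watching force.

Request:
{"api": "arm_command", "payload": {
  "moves": [
    [[1,0,0,-0.06,0],[1,0,0,-0.06,0],[1,0,0,-0.06,0],[1,0,0,-0.05,0]]
  ]
}}

```text
clock: 8.27
position: [0.5202, -0.0985, 0.0984]
ee_rot: [0.442, 0.552, -0.442, 0.552]
ft_force: [1.0, -3.6, 2.0]
grip_width: 0.002
```

Request:
{"api": "arm_command", "payload": {
  "moves": [
    [[1,0,0,-0.04,0],[1,0,0,-0.04,0]]
  ]
}}

```text
clock: 8.43
position: [0.5197, -0.0965, 0.0983]
ee_rot: [0.441, 0.552, -0.442, 0.552]
ft_force: [1.1, -4.8, 0.8]
grip_width: 0.001
```

Request:
{"api": "arm_command", "payload": {
  "moves": [
    [[1,0,0,-0.04,0],[1,0,0,-0.04,0]]
  ]
}}

```text
clock: 8.6
position: [0.5194, -0.0953, 0.0984]
ee_rot: [0.441, 0.552, -0.442, 0.553]
ft_force: [1.6, -8.2, 0.4]
grip_width: 0.001
```

```bash
python3 -c "
from d import *
rep(-.059,0,.027)"
```

```text
t 8.6 pos [ 0.5194 -0.0953  0.0984] rail [-0.0593  0.0001] tip z 0.0254 F [ 1.64 -8.23  0.39] g 0.001
F rail [-8.39  0.21]
toolx [ 0.    -0.001 -1.   ] y ang 12.71 z [ 0.22  -0.976  0.001] to rail y:  0.01
shift units [-0.06  0.   -0.01]
```

Force rising: stop reached at the predicted spot. A little more press to close any gap.

Request:
{"api": "arm_command", "payload": {
  "moves": [
    [[1,0,0,-0.04,0],[1,0,0,-0.03,0],[1,0,0,0,0]]
  ]
}}

```text
clock: 8.85
position: [0.519, -0.0952, 0.0985]
ee_rot: [0.441, 0.551, -0.443, 0.553]
ft_force: [2.5, -11.6, -0.1]
grip_width: -0.002
```

```bash
python3 -c "
from d import *
rep(-.059,0,.027)
im=snap('scene','s5.png')[:,:,::-1]
c=cv2.resize(im[150:270,220:380],None,fx=5,fy=5,interpolation=cv2.INTER_CUBIC)
c=(255*(c/255.)**.6).astype('uint8')
cv2.imwrite('pics/s5z.png',c)
"
```

```text
t 8.85 pos [ 0.519  -0.0952  0.0985] rail [-0.0591  0.0005] tip z 0.0255 F [  2.54 -11.63  -0.15] g -0.002
F rail [-11.91   0.08]
toolx [ 0.001 -0.003 -1.   ] y ang 12.62 z [ 0.218 -0.976  0.003] to rail y:  -0.08
shift units [-0.06  0.02 -0.  ]
```

View pics/s5z.png

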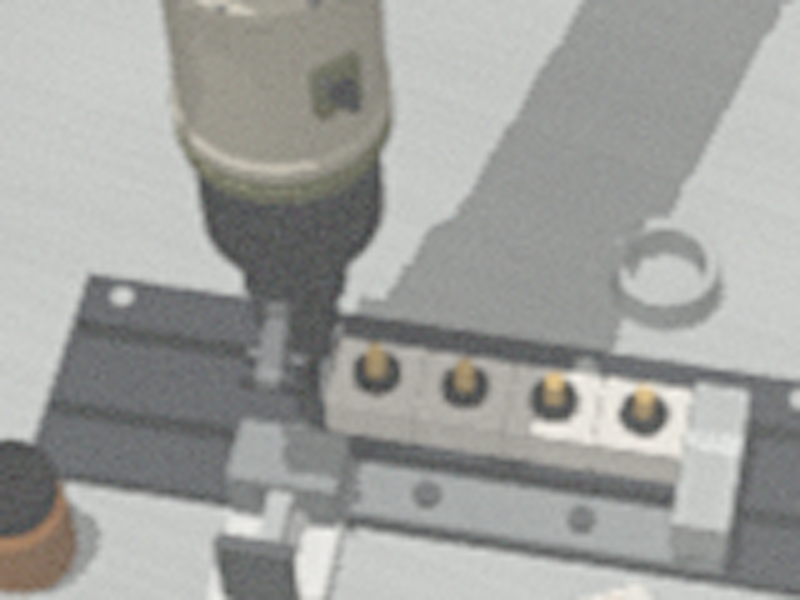

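Request:
{"api": "arm_command", "payload": {
  "moves": [
    [[1,0,0,0.15,0],[1,0,0,0.3,0],[1,0,0,0.4,0],[1,-0.4,0,0.3,0],[1,-0.8,0,0,0],[1,-0.9,0,0,0],[1,-0.9,0,0,0],[1,-0.9,0,0,0],[1,0,0,0,0]]
  ]
}}

```text
clock: 9.65
position: [0.5274, -0.1216, 0.201]
ee_rot: [0.443, 0.55, -0.441, 0.554]
ft_force: [1.6, 0.3, 0.6]
grip_width: 0.002
```

Request:
{"api": "arm_command", "payload": {
  "moves": [
    [[1,0,0,0,7.1],[1,0,0,0,7.1],[1,0,0,0,7.1],[1,0,0,0,7.1],[1,0,0,0,7.1],[1,0,0,0,7.1],[1,0,0,0,7.1],[1,0,0,0,7.1],[1,0,0,0,7.1],[1,0,0,0,7.1],[1,0,0,0,7.1],[1,0,0,0,7.1]]
  ]
}}

```text
clock: 10.65
position: [0.5253, -0.1213, 0.196]
ee_rot: [-0.699, -0.106, 0.699, -0.105]
ft_force: [0.6, -0.8, 0.3]
grip_width: -0.001
```

```bash
python3 -c "
from d import *
rep(-.058,-.155,.12);print(manip.get_obs()['joint_pos'].round(2))"
```

```text
t 10.65 pos [ 0.5253 -0.1213  0.196 ] rail [-0.0859  0.0001] tip z 0.123 F [ 0.6  -0.83  0.25] g -0.001
F rail [-0.94 -0.41]
toolx [-0.  0. -1.] y ang -72.84 z [-0.955 -0.295  0.   ] to rail y:  -85.54
shift units [ 0.12 -0.63 -6.27]
[ 0.41  0.25 -0.31  1.81  0.09  1.1  -1.2 ]
```

Request:
{"api": "arm_command", "payload": {
  "moves": [
    [[1,0,0,0,4.5],[1,0,-0.14,-0.77,0],[1,0,-0.14,-0.77,0],[1,0,-0.14,-0.77,0],[1,0,-0.14,-0.77,0],[1,0,-0.14,-0.77,0],[1,0,-0.14,-0.77,0],[1,0,-0.14,-0.77,0],[1,0,-0.14,-0.77,0],[1,0,0,0,0],[1,0,0,0,0]]
  ]
}}

```text
clock: 11.57
position: [0.6693, -0.0586, 0.1954]
ee_rot: [-0.702, -0.081, 0.703, -0.08]
ft_force: [-0.5, -0.8, -0.0]
grip_width: 0.001
```

```bash
python3 -c "
from d import *
rep(-.058,-.155,.031)
im=snap('scene','s6.png')[:,:,::-1]
c=cv2.resize(im[150:300,200:400],None,fx=4,fy=4,interpolation=cv2.INTER_CUBIC)
c=(255*(c/255.)**.6).astype('uint8')
cv2.imwrite('pics/s6z.png',c)
"
```

```text
t 11.57 pos [ 0.6693 -0.0586  0.1954] rail [-0.0565 -0.1542] tip z 0.1224 F [-0.45 -0.77 -0.05] g 0.001
F rail [-0.65  0.61]
toolx [-0.001  0.001 -1.   ] y ang -76.92 z [-0.974 -0.226  0.001] to rail y:  -89.62
shift units [ 3.66  0.06 -0.04]
```

View pics/s6z.png

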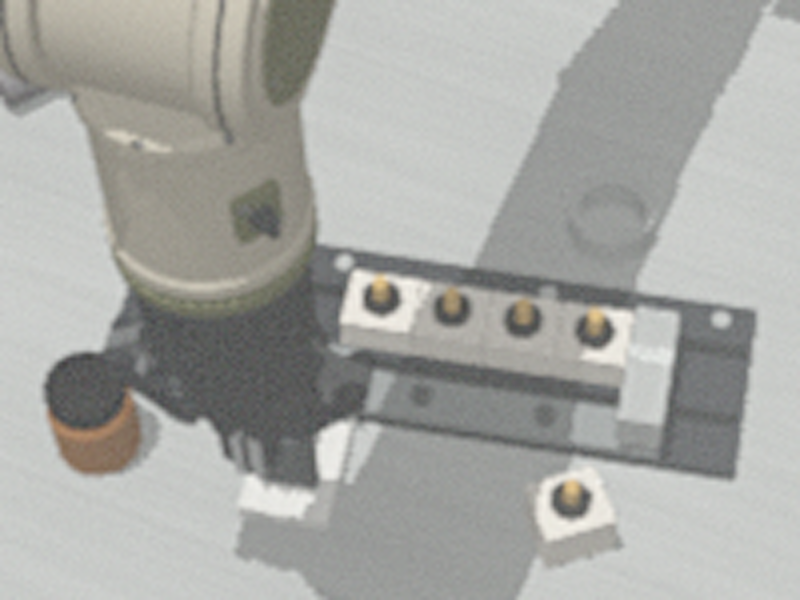

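Request:
{"api": "arm_command", "payload": {
  "moves": [
    [[1,0.7,0,0,0.4],[1,0.7,0.06,0,0],[1,0.7,0,0,0],[1,0.7,0,0,0],[1,0.6,0,0,0],[1,0.2,0,0,0],[1,0,0,0,0]]
  ]
}}

```text
clock: 12.2
position: [0.6681, -0.0613, 0.1047]
ee_rot: [-0.702, -0.077, 0.704, -0.077]
ft_force: [0.5, 0.4, -0.8]
grip_width: -0.003
```

```bash
python3 -c "
from d import *
rep(-.058,-.127,.032)
im=snap('scene','s7.png')[:,:,::-1]
c=cv2.resize(im[180:300,200:360],None,fx=5,fy=5,interpolation=cv2.INTER_CUBIC)
c=(255*(c/255.)**.5).astype('uint8')
cv2.imwrite('pics/s7z.png',c)
"
```

```text
t 12.2 pos [ 0.6681 -0.0613  0.1047] rail [-0.0589 -0.1524] tip z 0.0317 F [ 0.52  0.41 -0.82] g -0.003
F rail [ 0.29 -0.6 ]
toolx [-0.003 -0.    -1.   ] y ang -77.42 z [-0.976 -0.218  0.003] to rail y:  89.88
shift units [-0.01 -0.03  1.02]
```

View pics/s7z.png

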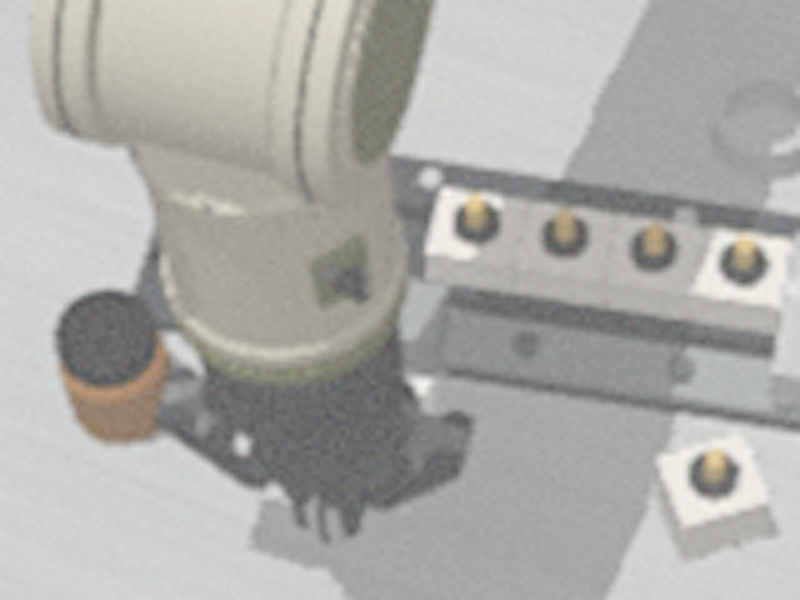

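```bash
python3 -c "
from d import *
for z in(.08,.1,.12):
  for d in(.05,.06,.07,.08): print(z,d,((proj('scene',[*w(-.059-d,-.152),z])[0]-[200,180]+.5)*5).round(0),((proj('scene',[*w(-.059+d,-.152),z])[0]-[200,180]+.5)*5).round(0))
"
```

```text
0.08 0.05 [201. 455.] [442. 494.]
0.08 0.06 [177. 451.] [466. 497.]
0.08 0.07 [153. 447.] [491. 501.]
0.08 0.08 [129. 443.] [515. 505.]
0.1 0.05 [195. 430.] [440. 470.]
0.1 0.06 [170. 426.] [464. 474.]
0.1 0.07 [146. 422.] [489. 478.]
0.1 0.08 [122. 419.] [514. 482.]
0.12 0.05 [188. 405.] [437. 445.]
0.12 0.06 [164. 401.] [462. 449.]
0.12 0.07 [139. 397.] [488. 453.]
0.12 0.08 [114. 393.] [513. 457.]
```

Request:
{"api": "arm_command", "payload": {
  "moves": [
    [[1,0,0,0.3,0],[1,0,0,0.3,0],[1,0,0,0.2,0],[1,0,0,0.12,0],[1,0,0,0.12,0],[1,0,0,0.12,0],[1,0,0,0.12,0],[1,0,0,0.12,0]]
  ]
}}

```text
clock: 12.92
position: [0.6353, -0.0681, 0.1061]
ee_rot: [0.703, 0.078, -0.702, 0.078]
ft_force: [2.3, 0.3, -0.2]
grip_width: 0.003
```

```bash
python3 -c "
from d import *
rep(-.058,-.0845,.032)"
```

```text
t 12.92 pos [ 0.6353 -0.0681  0.1061] rail [-0.0583 -0.1189] tip z 0.0331 F [ 2.34  0.26 -0.15] g 0.003
F rail [-0.26 -2.34]
toolx [ 0.001 -0.    -1.   ] y ang -77.37 z [-0.976 -0.219 -0.001] to rail y:  89.93
shift units [ 0.04 -0.01  1.38]
```

Contact with the expected ~2.3 N. Continue.

Request:
{"api": "arm_command", "payload": {
  "moves": [
    [[1,0,0,0.12,0],[1,0,0,0.12,0],[1,0,0,0.12,0],[1,0,0,0.12,0],[1,0,0,0.12,0],[1,0,0,0.12,0],[1,0,0,0.12,0],[1,0,0,0.12,0],[1,0,0,0.12,0],[1,0,0,0.08,0]]
  ]
}}

```text
clock: 13.75
position: [0.6066, -0.0745, 0.106]
ee_rot: [0.703, 0.078, -0.703, 0.078]
ft_force: [2.0, 0.8, 1.6]
grip_width: 0.002
```

Request:
{"api": "arm_command", "payload": {
  "moves": [
    [[1,0,0,0.06,0],[1,0,0,0.06,0]]
  ]
}}

```text
clock: 13.92
position: [0.6039, -0.0751, 0.106]
ee_rot: [0.703, 0.078, -0.703, 0.078]
ft_force: [1.2, 0.8, 1.2]
grip_width: -0.003
```

Request:
{"api": "arm_command", "payload": {
  "moves": [
    [[1,0,0,0.04,0],[1,0,0,0.04,0]]
  ]
}}

```text
clock: 14.08
position: [0.602, -0.0755, 0.1059]
ee_rot: [0.703, 0.078, -0.703, 0.078]
ft_force: [1.6, 0.4, 1.6]
grip_width: -0.005
```

```bash
python3 -c "
from d import *
rep(-.058,-.0845,.032)"
```

```text
t 14.08 pos [ 0.602  -0.0755  0.1059] rail [-0.0582 -0.0848] tip z 0.0329 F [1.65 0.41 1.58] g -0.005
F rail [ 0.04 -1.7 ]
toolx [ 0.  0. -1.] y ang -77.37 z [-0.976 -0.219 -0.   ] to rail y:  89.93
shift units [ 0.04 -0.01  0.01]
```

Request:
{"api": "arm_command", "payload": {
  "moves": [
    [[1,0,0,0.05,0],[1,0,0,0.05,0]]
  ]
}}

```text
clock: 14.25
position: [0.6011, -0.0757, 0.1062]
ee_rot: [0.704, 0.078, -0.701, 0.078]
ft_force: [16.5, 2.0, -9.0]
grip_width: -0.002
```

Request:
{"api": "arm_command", "payload": {
  "moves": [
    [[1,0,0,0.04,0],[1,0,0,0.04,0],[1,0,0,0,0]]
  ]
}}

```text
clock: 14.5
position: [0.6008, -0.0757, 0.1064]
ee_rot: [0.706, 0.078, -0.7, 0.078]
ft_force: [20.9, 2.1, -13.0]
grip_width: 0.0
```

```bash
python3 -c "
from d import *
rep(-.058,-.0845,.032)"
```

```text
t 14.5 pos [ 0.6008 -0.0757  0.1064] rail [-0.0581 -0.0836] tip z 0.0334 F [ 20.87   2.14 -13.  ] g 0.0
F rail [ -2.5  -20.83]
toolx [ 0.008  0.001 -1.   ] y ang -77.32 z [-0.976 -0.219 -0.008] to rail y:  89.98
shift units [ 0.05 -0.   -0.04]
```

Request:
{"api": "arm_command", "payload": {
  "moves": [
    [[1,0,0,-0.15,0],[1,0,0,-0.3,0],[1,0,0,-0.7,0],[1,0,0,-0.8,0],[1,-0.8,0,0,0],[1,-0.9,0,0,0],[1,-0.9,0,0,0],[1,-0.9,0,-0.9,0],[1,-0.9,0,-0.9,0],[1,-0.5,0,-0.9,0],[1,0,0,-0.9,0],[1,0,0,0,0]]
  ]
}}

```text
clock: 15.5
position: [0.7354, -0.0446, 0.2281]
ee_rot: [0.703, 0.078, -0.703, 0.078]
ft_force: [0.3, 0.8, -1.3]
grip_width: 0.002
```

```bash
python3 -c "
from d import *
rep()
for n,(a,b) in(('top',(160,220)),('scene',(150,200))):
    im=snap(n,n+'8.png')[:,:,::-1]
    c=cv2.resize(im[a:a+150,b:b+200],None,fx=4,fy=4,interpolation=cv2.INTER_CUBIC)
    cv2.imwrite('pics/'+n+'8z.png',(255*(c/255.)**.6).astype('uint8'))
"
```

```text
t 15.5 pos [ 0.7354 -0.0446  0.2281] rail [-0.0574 -0.2217] tip z 0.1551 F [ 0.3  0.8 -1.3] g 0.002
F rail [ 0.71 -0.47]
toolx [ 0.     0.001 -1.   ] y ang -77.3 z [-0.976 -0.22  -0.001] to rail y:  90.0
```

View pics/scene8z.png

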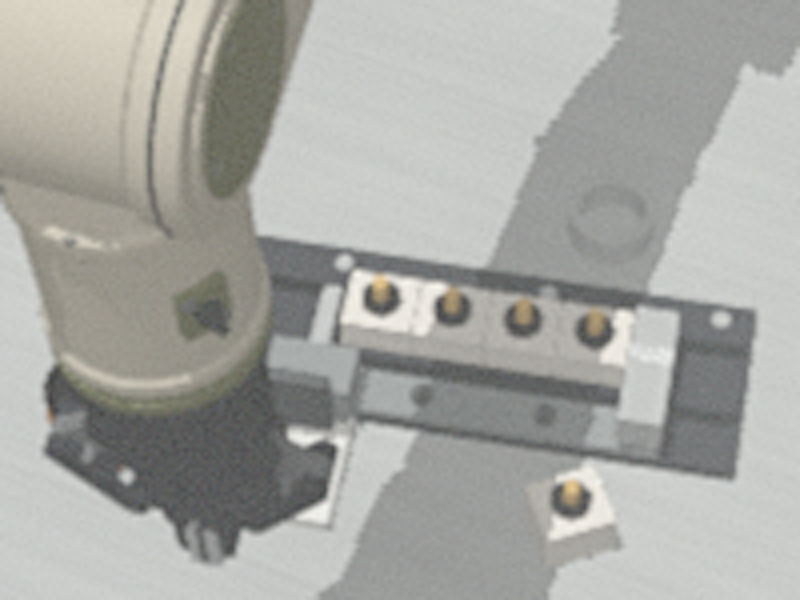

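View pics/top8z.png

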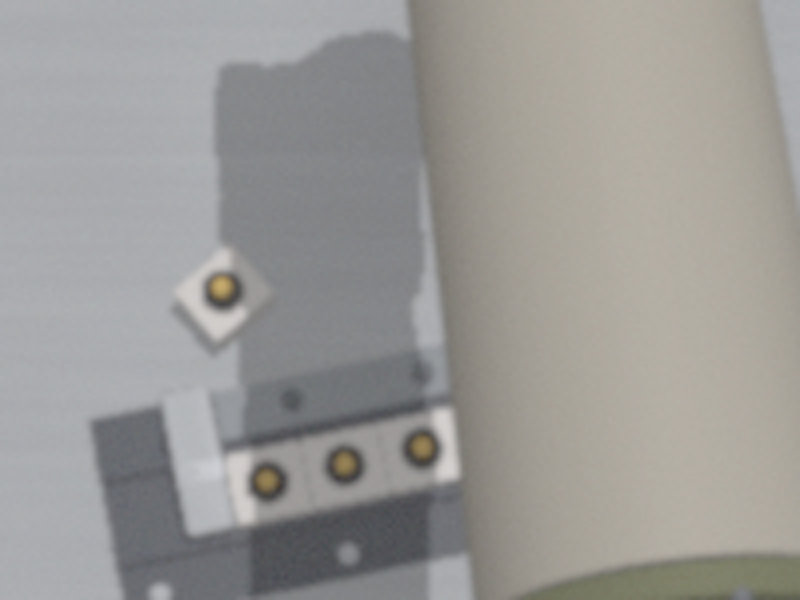

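Request:
{"api": "arm_command", "payload": {
  "moves": [
    [[1,-0.5,0.9,0.3,0],[1,-0.5,0.9,0.3,0],[1,-0.5,0.9,0.3,0],[1,0,0.9,0,0],[1,0,0.9,0,0],[1,0,0.9,0,0],[1,0,0.9,0,0],[1,0,0.9,0,0],[1,0,0.9,0,0],[1,0,0.9,0,0],[1,0,0.9,0,0],[1,0,0.9,0,0]]
  ]
}}

```text
clock: 16.6
position: [0.7691, -0.3162, 0.2656]
ee_rot: [-0.702, -0.078, 0.703, -0.077]
ft_force: [0.6, -0.0, 0.1]
grip_width: 0.004
```

```bash
python3 -c "
from d import *
rep()
for n,(a,b) in(('top',(160,220)),('scene',(150,200))):
    im=snap(n,n+'9.png')[:,:,::-1]
    c=cv2.resize(im[a:a+150,b:b+200],None,fx=4,fy=4,interpolation=cv2.INTER_CUBIC)
    cv2.imwrite('pics/'+n+'9z.png',(255*(c/255.)**.6).astype('uint8'))
for n in('top','scene'):
  for q,z in(('bolt_pad',.042),('cement_jar',0),('spare_carrier',0),('gauge_ring',0)):
    for d in manip.pinpoint(q,n)[:1]: print(n,q,round(d['confidence'],2),inv(ray(n,d['pixel'],z)).round(4))
"
```

```text
t 16.6 pos [ 0.7691 -0.3162  0.2656] rail [-0.3297 -0.1949] tip z 0.1926 F [ 0.61 -0.02  0.06] g 0.004
F rail [-0.15 -0.59]
toolx [-0.002 -0.    -1.   ] y ang -77.42 z [-0.976 -0.218  0.002] to rail y:  89.88
top bolt_pad 0.56 [-0.0518 -0.0765]
top cement_jar 0.72 [-0.176  -0.0973]
top spare_carrier 0.83 [ 0.0985 -0.1027]
top gauge_ring 0.78 [0.0958 0.1004]
scene bolt_pad 0.81 [-0.0618 -0.0706]
scene cement_jar 0.84 [-0.1735 -0.0855]
scene spare_carrier 0.67 [ 0.0976 -0.0907]
scene gauge_ring 0.55 [0.0893 0.1098]
```

View pics/scene9z.png

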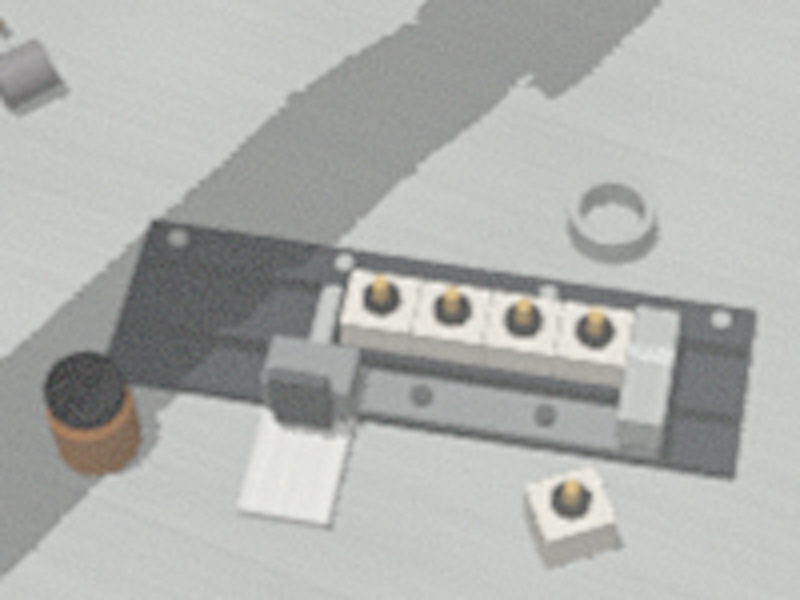

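View pics/top9z.png

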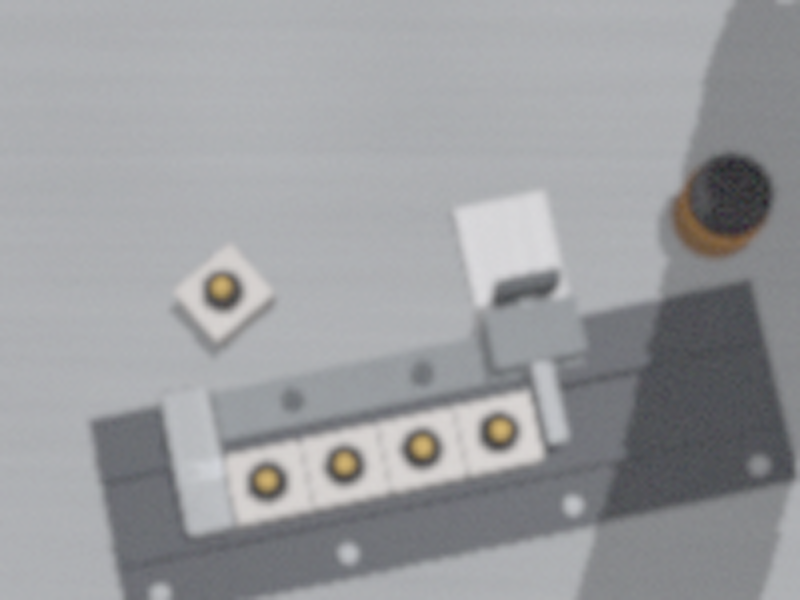

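```bash
python3 -c "
from d import *
t=lambda u,v:(v/4-.4+160,u/4-.4+220)
for n,z,L in(('row',.042,[(532,390),(547,457),(224,453),(236,524)]),('stop',.048,[(211,387),(233,527)]),('stems',.06,[(267,481),(344,464),(422,447),(500,430)]),('bar',.034,[(566,437)]),('plate',.064,[(495,288),(556,274)])):
  for a in L: print(n,inv(ray('top',t(*a),z)).round(4))
im=cv2.imread('pics/top9.png')[255:305,255:365]
cv2.imwrite('pics/top9y.png',cv2.resize(im,None,fx=7,fy=7,interpolation=cv2.INTER_CUBIC))
"
```

```text
row [-0.05   -0.0178]
row [-0.0497  0.0172]
row [ 0.1105 -0.0197]
row [0.1118 0.0169]
stop [ 0.1099 -0.0535]
stop [0.1132 0.0184]
stems [0.0913 0.0004]
stems [0.0519 0.0003]
stems [0.012  0.0003]
stems [-0.028   0.0003]
bar [-0.0624  0.0088]
plate [-0.0412 -0.07  ]
plate [-0.0729 -0.0705]
```

View pics/top9y.png

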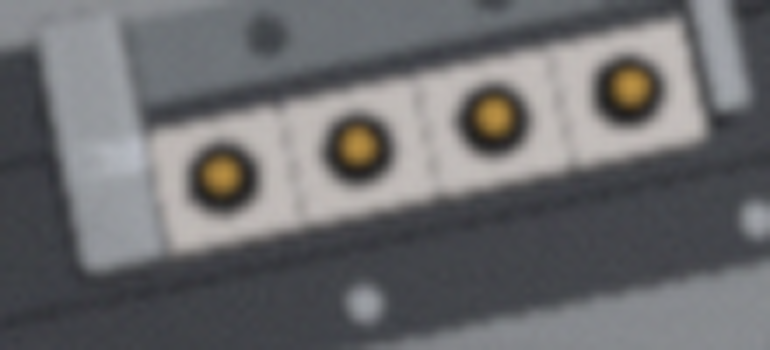

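```bash
python3 -c "
import cv2,numpy as np
a=cv2.imread('pics/t0.png')[200:260,320:370];b=cv2.imread('pics/top9.png')[200:260,320:370]
c=np.hstack([cv2.resize(x,None,fx=8,fy=8,interpolation=cv2.INTER_CUBIC) for x in(a,b)])
cv2.imwrite('pics/cmp.png',(255*(c/255.)**.6).astype('uint8'))
"
```

```text
(no output)
```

View pics/cmp.png

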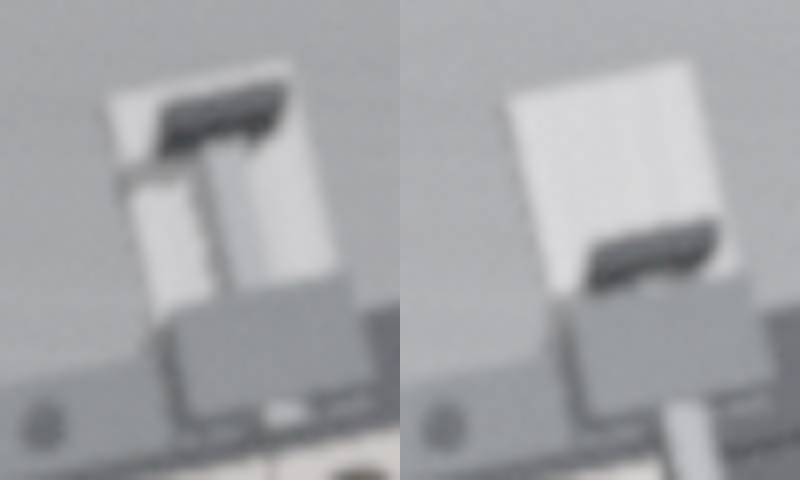

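```bash
python3 -c "
from d import *
f=lambda u,v:inv(ray('top',(200+v/8,320+u/8),.064))
for a,b in(((285,83),(316,220)),((165,104),(195,241)),((162,155),(190,290))): print(f(*a).round(4),f(*b).round(4),((f(*b)-f(*a))*1e3).round(1))
"
```

```text
[-0.0753 -0.1074] [-0.0749 -0.0713] [ 0.3 36.1]
[-0.0443 -0.1086] [-0.0439 -0.0725] [ 0.4 36. ]
[-0.0406 -0.0959] [-0.0399 -0.0606] [ 0.8 35.3]
```

```bash
python3 -c "
from workcell import manip
print(manip.hand_in())"
```

```text
the job is handed in; nothing more can be done
None
```

The row is home against the end stop, the bolt is across behind it, and I handed the job in at about 17 s on the robot's clock.

- **Row:** I pushed it by the rear carrier at about 4–5 N. The finger stopped at the predicted spot and the force rose to 12 N with almost no further movement. In the last top picture the stems are about 40 mm apart. The front face measures at rail x of about 0.111 m and the stop face at about 0.112 m, so I see no gaps.
- **Bolt:** I pushed its end plate at about 2 N until a hard stop near 21 N. The plate's outer face ended at rail y of about −0.072 m, against −0.074 m for fully across, and the bar shows across the channel behind the row.
- **Other things:** the jar, spare carrier and gauge ring look unmoved. Their network positions changed by up to about 12 mm between pictures, within the detector scatter. I did not re-measure the tape roll, heat gun or seam roller. The arm was clear of everything at hand-in.

**Disagreements:**
- The top pictures give about 36 mm of bolt travel instead of 42. The plate measured at y of about −0.108 m at the start rather than −0.116, so the bolt was probably not fully drawn back. I took it as fully across because of the hard stop and the final plate position.
- The networks' readings of the bolt plate from the scene camera were up to about 2 cm off at the start, so I did not rely on them.

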